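Probe the green stone with the gem tester

ROBOT

A 6-joint arm with a two-finger parallel gripper is mounted at the origin on the work surface. World frame = base frame: x ahead of the robot, y to its left, z up, the work surface at z = 0. Lengths are in m, angles in degrees, forces in N, time in s.
With the tool pointing down it reaches from about 0.4 to 0.825 m from the base axis. Payload 7 kg.
Tool frame: the origin (TCP) lies at the very end of the fingers, on their centre line; the grasp point (between the pads) lies 19 mm behind it; z points along the fingers, y is the line along which they close (so a half turn about z gives the same grasp; the last joint's range is limited). The gripper opens to 88 mm and grips with 3 to 60 N. Pads are 19 mm wide; open, the fingers measure 130 mm over their backs; the gripper's body (78 mm by 193 mm) begins 47 mm behind the grasp point.
Start: joints at [-51.503, 20.546, 0.682, 0, -70.136, -16.507], TCP at [0.253, -0.626, 0.227] pointing down, gripper open.
Joint ranges: [-176.03, 176.03], [-82.01, 121.73], [-58.28, 71.71], [-173.87, 95.51], [-174.79, -0.11], [-173.66, 173.66]. Speed limits (degrees/s): [136.94, 136.94, 172.46, 180, 180, 180].

INTERFACE

Orientations are given as [roll, pitch, yaw] about the fixed x, y, z axes, in that order (R = Rz(yaw) Ry(pitch) Rx(roll)).
In Python, from plant import get_state, capture, close_job, regions_of gives the robot as it stands.
- The arm moves only by the tool jog_arm, never from a script. Its argument "moves" is a list of rows, each a list of 3 entries, a list of its own where there are three numbers: the shift along the tool's x, y, z in cm, then the turn about the tool's z in degrees, then the finger opening in cm, from 0 to 8.76. A call has 1 to 12 rows; each row shifts and turns the commanded pose from where the row before left it, along the tool's axes as they then stand; what a row does not reach is not made up. A row lasts 1/8 s, in which the tool goes at most 62.5 mm and 10.7 degrees, less where a joint would pass 70% of its speed; a pose out of reach is approached as far as the arm can. A call is refused whole if a number of a shift passes 6.25 or a number of a turn 10.7, either way. A call with a gripper value outside its range is refused whole. The fingers move at their own pace and stop on an object; "newtons" is the grip in N (left out, the last holds). Time passes only in rows, so rows that do not move let the fingers close. It gives the time, the measured TCP pose, the force, the opening and the grip force at its end, in the units of the state.
- get_state(): the state, without advancing time (a new reading comes with each control period).
- capture(name): name is "scene" or "side" or "wrist"; returns a dict with "pixels" (420x560x3 uint8, blue, green, red), "mtx" (3x3 intrinsics, pixels), "k1" (the pictures are not rectified: a ray, as slopes to the right and down, at radius r is drawn at 1 + k1 r^2 times it, then the intrinsics apply), "world_from_camera" (4x4, takes a point from camera to world coordinates); the wrist camera has in their place "hand_eye" (4x4, takes a point from camera to tool coordinates, whose origin is the TCP and whose axes are the flange's). Camera axes: x right, y down, z forward; pixel columns grow to the right and rows downward; lengths in m; the calibration is good to about 2 mm. A picture is of the moment at which its call begins: read the wrist's pose just before it. There is no depth.
- close_job(): hands the job in; it is judged then, once.
Trained networks look in a picture, given as the dict that the camera call returned (one of the last four; its "shot" number tells which), for a name from the list of things; names that differ only in an ending like _2 or _b are one class to them, and where a whole thing is asked for, a point or a joint stands for the part that bears it (a point fixed in the world has none). Each returns a list of dicts, best first, with "confidence" (0 to 1); they miss things now and then, are a little off and sometimes report something else, mostly with a low value. They report only what shows in the picture. A call takes as long as a camera call. They do not tell look-alikes from the thing itself.
- regions_of(picture, thing): "pixels" (420x560 bool, what is visible of it) and "pixel" ([column, row] in pixels, amid what is visible of it).
The state is a dict: "time_s": time; "joints": joint angles; "qd": joint speeds; "joint_torque": joint torques, N m; "tcp_pos": TCP position; "eef_rot": TCP orientation; "contact_force": force on the tool from outside, world axes, zero at the start; "moment": the same for the moment, N m; "gripper_width": finger opening in m; "gripper_force": force on a finger pad.
Only numpy, scipy, OpenCV 4.12 (cv2) and the standard library are available. Lean on these libraries where they do the work, as an engineer would, in place of code of your own. Each camera call takes 0.05 s, during which the arm holds its last target. There are 200 camera calls.

TASK

Take the white gem tester straight up out of its stand and test the green stone where it lies in the black stone rest: keep the tester upright, line its copper probe up over the middle of the stone's flat top, and come straight down on it slowly until the sprung probe is pressed about half way in (4 of its 8 mm), never as far as its stop. Keep it pressed there, steady, for the reading and finish like that, still holding the tester in the gripper with the probe pressed on the stone; leave the other stones and the things on the bench undisturbed.

Things in the scene. Friction and masses are not known exactly. Their poses are not given: they have to be found in the camera images.
- tester: white gem tester, about 95 g, standing nose down in the stand. Origin: underside of its grey shoulder disc (34 across, 6 thick) that sits on the stand; z up to its tail. White barrel 30 (x) by 24 (y) mm from z = 6 to 110 (tail, blue band); lamp bar and orange button on its -x face. Grey nose cone 18 to 11 mm across down to z = -34, steel collar 9 across to -40, thin copper probe to -52
- tester_grip (a point): point on the axis of the tester's white barrel to grip: 30 mm below its tail end, 80 mm above the shoulder. Grip across y (24 mm) or x (30 mm); axes as the tester's
- tester_probe (a joint): travel of the sprung copper probe into the tester's nose, along its axis: 0 = fully out, 0.008 m = at its stop. It takes 1.8 N to start it moving, 3.6 N at half way (0.004), 5.4 N at the stop (spring 450 N/m)
- probe_end (a point): the free end of the copper probe (3.5 mm across, rounded): on the tester's axis, 132 mm below tester_grip when the probe is fully out, nearer by the travel when pressed; moves with the probe
- tester_stand: the tester's black desk stand, fixed: a foot 94 x 84 x 8 mm with a block 50 x 48 mm, 62 mm high, in which a round hole, 22 mm across and 56 mm deep, holds the tester's nose. Origin under its centre, on the bench. The tester must rise 55 mm to clear it
- stone_rest: black stone rest, fixed: a plate 52 mm (x) by 150 mm (y), 12 mm high, with three seats 46 mm apart along its y, one stone in each. Origin under its centre, on the bench
- stone_green: the GREEN cut stone to be tested, eight-sided, 26 mm across, 12 g, sitting loosely in one of the seats (any of the three). Origin at the centre of the underside of its rim, level with the top of the stone rest; z up
- stone_green_top (a point): centre of the green stone's flat level top: 16 mm across, 9 mm above the top of the stone rest, 21 mm above the bench
- stone_red: red cut stone, same size and build, in another seat; leave alone
- stone_blue: blue cut stone, same size and build, in another seat; leave alone
- tweezers: steel tweezers lying on the bench, 156 mm long; bystander
- loupe: folded pocket loupe lying on the bench, 52 x 26 x 16 mm; bystander
- gem_jar: round gem jar with a black rim, 42 mm across, 21 mm high; bystander
- caliper: caliper lying on the bench, 190 mm long; bystander
- mouse: black computer mouse on its pad; bystander
Not all that is in view belongs to the job. Leave any brown or red look-alike of the stone_rest alone. Of the things like the tester, leave any that is yellow; of the rest the larger one is meant.

How it is judged:
By the outcome, as a careful person would: the job done as asked, in the order asked, and still so for the second after the job is handed in, while the arm keeps its last pose, push and grip.
It also fails if it takes over 51 s, if anything falls off the work surface, if the arm or the gripper's body presses on something with over 40 N, if the wrist force passes 120 N, or if a joint passes its speed limit or range.

## Working session

There is one attempt and no reset: what is moved stays moved. The work goes in short steps, Python scripts to look and compute and a tool call to move; the robot and the scene stay as the last step left them, time stands still between calls to the robot, and variables do not carry over. Pictures are saved under pics/ and viewed, at most 10 in all, crops included, and the job is handed in when it is done.

Besides the shell and the picture viewer there is one more tool, called after "Emit:" by a JSON object that holds its "op" and its "data". jog_arm: Moves the arm, as the interface text tells. Its arguments: {"type":"object","properties":{"moves":{"type":"array"},"newtons":{"type":"number"}},"required":["moves"]}

```bash
mkdir -p pics; cat > h.py <<'E'
import numpy as np, cv2, pickle
from plant import get_state, capture, close_job, regions_of
from scipy.spatial.transform import Rotation as R
def T(p):
    if 'world_from_camera' in p: return np.array(p['world_from_camera'])
    s=p['st']; M=np.eye(4); M[:3,:3]=R.from_euler('xyz',s['eef_rot'],degrees=True).as_matrix(); M[:3,3]=s['tcp_pos']
    return M@np.array(p['hand_eye'])
def shot(n):
    s=get_state(); p=capture(n); p['st']=s; return p
def D(p): return np.array([p['k1'],0,0,0,0.])
def ray(p,px):
    u=cv2.undistortPoints(np.array([[px]],float),np.array(p['mtx']),D(p))[0,0]
    M=T(p); return M[:3,3], M[:3,:3]@np.array([u[0],u[1],1])
def onz(p,px,z):
    o,d=ray(p,px); return o+d*(z-o[2])/d[2]
def proj(p,X):
    M=np.linalg.inv(T(p)); X=np.atleast_2d(X).astype(float); c=X@M[:3,:3].T+M[:3,3]
    return cv2.projectPoints(c,np.zeros(3),np.zeros(3),np.array(p['mtx']),D(p))[0][:,0]
def tri(a,b):
    A=np.zeros((3,3));B=np.zeros(3)
    for o,d in (a,b):
        d=d/np.linalg.norm(d);P=np.eye(3)-np.outer(d,d);A+=P;B+=P@o
    return np.linalg.solve(A,B)
E
cat > a.py <<'E'
from h import *
print(get_state())
for n in ('scene','side'):
    p=shot(n); cv2.imwrite(f'pics/{n}0.png',p['pixels']); print(n,T(p)[:3,3].round(3))
    for t in ('tester','tester_stand','stone_rest','stone_green'):
        for r in regions_of(p,t)[:4]:
            print(t,round(r['confidence'],2),np.round(r['pixel']),r['pixels'].sum(),onz(p,r['pixel'],{'tester':.12,'tester_stand':.03,'stone_rest':.012,'stone_green':.018}[t]).round(3))
E
python3 a.py
```

```text
{'time_s': 0.0, 'joints': array([-5.15055680e+01,  2.05890777e+01,  6.33462970e-01, -1.99941855e-02,
       -7.01370632e+01, -1.65069407e+01]), 'qd': array([-0.00663426,  0.08961669, -0.05480742, -0.00659481, -0.0381411 ,
       -0.02787133]), 'joint_torque': array([ 3.03870647e-04, -5.82716775e+01,  2.93062162e+01,  6.99715465e+00,
        7.05628467e-03, -1.24163557e-04]), 'tcp_pos': array([ 0.25250636, -0.62545083,  0.22564735]), 'eef_rot': array([ 1.79905801e+02, -8.31391727e-03, -1.58019311e+02]), 'contact_force': array([0.66676441, 0.82323519, 0.35802944]), 'moment': array([ 0.01468585, -0.02465546, -0.00525664]), 'gripper_force': 0.0, 'gripper_width': 0.08761492580731357}
scene [1.093 0.598 1.126]
tester 0.93 [333. 284.] 407 [0.6   0.227 0.12 ]
tester 0.76 [380. 298.] 222 [0.537 0.33  0.12 ]
tester 0.61 [369. 260.] 388 [0.478 0.236 0.12 ]
tester_stand 0.78 [360. 286.] 743 [0.502 0.245 0.03 ]
tester_stand 0.33 [267. 204.] 26 [ 0.522 -0.14   0.03 ]
stone_rest 0.74 [263. 203.] 589 [ 0.522 -0.164  0.012]
stone_rest 0.59 [242. 255.] 906 [ 0.688 -0.046  0.012]
stone_rest 0.55 [358. 226.] 808 [0.348 0.086 0.012]
stone_green 0.56 [266. 199.] 27 [ 0.506 -0.168  0.018]
side [-0.281  0.79   1.089]
tester 0.92 [215. 260.] 468 [0.48  0.234 0.12 ]
tester 0.73 [190. 242.] 470 [0.578 0.238 0.12 ]
tester 0.64 [179. 281.] 226 [0.489 0.345 0.12 ]
tester_stand 0.93 [219. 288.] 835 [0.464 0.243 0.03 ]
stone_rest 0.94 [290. 291.] 898 [0.333 0.104 0.012]
stone_rest 0.91 [240. 205.] 570 [ 0.693 -0.045  0.012]
stone_rest 0.88 [304. 214.] 582 [ 0.519 -0.158  0.012]
```

```bash
python3 -c "
import cv2,numpy as np
a=cv2.imread('pics/scene0.png')[160:340,200:440];b=cv2.imread('pics/side0.png')[170:350,140:380]
cv2.imwrite('pics/ab.png',np.vstack([cv2.resize(x,(800,600))[::1] for x in (a,)]))
cv2.imwrite('pics/bb.png',cv2.resize(b,(800,600)))"
```

```text
(no output)
```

View pics/ab.png

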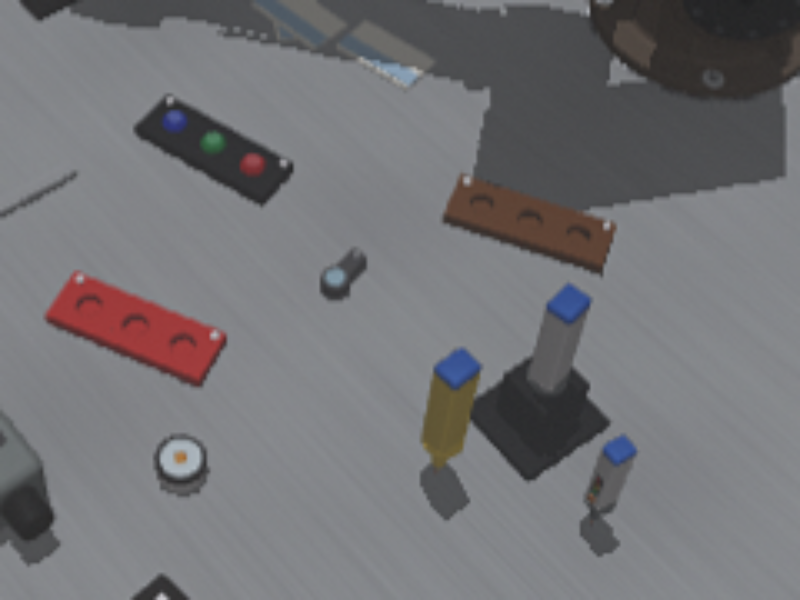

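View pics/bb.png

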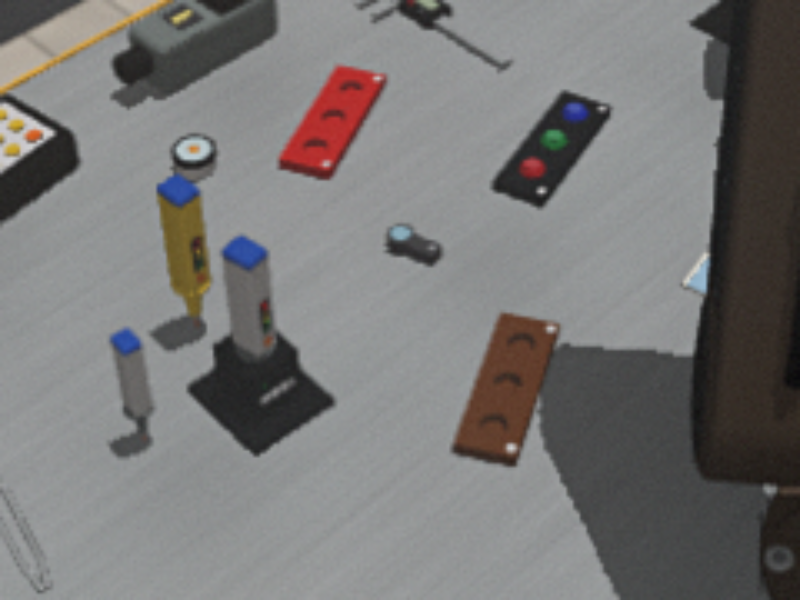

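Candidates in scene: white tester in the stand (369,260); yellow one (333,284, excluded); small white one (380,298, excluded). Rests: black with stones (263,203), which is the right one, red (242,255), brown (358,226). Green stone is in the middle seat at about (264,202).

```bash
cat > b.py <<'E'
from h import *
ps=[shot('scene'),shot('side')]
C=[]
for p in ps:
    im=p['pixels']; hsv=cv2.cvtColor(im,cv2.COLOR_BGR2HSV)
    m=cv2.inRange(hsv,(108,140,60),(125,255,255)); n,l,s,c=cv2.connectedComponentsWithStats(m)
    C.append([(c[i],s[i,4]) for i in range(1,n) if s[i,4]>15])
    print([(x.round(1),a) for x,a in C[-1]])
    g=cv2.inRange(hsv,(45,90,30),(80,255,255)); n,l,s,c=cv2.connectedComponentsWithStats(g)
    for i in range(1,n):
        if s[i,4]>10: print('green',c[i].round(1),s[i,4],onz(p,c[i],.018).round(4))
    for i in range(n): pass
for x,a in C[0]:
  for y,b in C[1]:
    r0,r1=ray(ps[0],x),ray(ps[1],y); X=tri(r0,r1)
    e=np.linalg.norm(proj(ps[0],X)[0]-x)+np.linalg.norm(proj(ps[1],X)[0]-y)
    if e<4 and 0<X[2]<.25: print(x.round(),y.round(),X.round(4),round(e,2))
# yaw of tester from minAreaRect of blue top
for p,xy in zip(ps,[(371,250),(213,245)]):
    hsv=cv2.cvtColor(p['pixels'],cv2.COLOR_BGR2HSV); m=cv2.inRange(hsv,(108,140,60),(125,255,255)); n,l=cv2.connectedComponents(m)
    k=l[xy[1],xy[0]]; pts=np.argwhere(l==k)[:,::-1]
    w=np.array([onz(p,q,.172)[:2] for q in pts.astype(float)])*1000
    print(k,len(pts),cv2.minAreaRect(w.astype(np.float32)))
E
python3 b.py
```

```text
[(array([529.5,  90.8]), np.int32(1245)), (array([251.8, 196.8]), np.int32(17)), (array([370.4, 251.1]), np.int32(80)), (array([336.8, 270.2]), np.int32(81)), (array([385.3, 294.6]), np.int32(47)), (array([516. , 299.7]), np.int32(21))]
green [551.1 148.2] 468 [-0.4459  0.2715  0.018 ]
green [263.5 202.7] 33 [ 0.5216 -0.1597  0.018 ]
[(array([312. , 203.2]), np.int32(31)), (array([192.8, 226.5]), np.int32(63)), (array([212.9, 245.2]), np.int32(73)), (array([177.5, 272.1]), np.int32(37))]
green [305.7 211.6] 39 [ 0.5169 -0.1648  0.018 ]
[252. 197.] [312. 203.] [ 0.5322 -0.209   0.0137] 2.07
[370. 251.] [193. 227.] [0.5225 0.2579 0.2264] 0.59
[370. 251.] [213. 245.] [0.4847 0.2332 0.1685] 1.56
[337. 270.] [193. 227.] [0.5851 0.2186 0.1587] 1.09
[337. 270.] [213. 245.] [0.5486 0.189  0.0911] 3.31
[385. 295.] [177. 272.] [0.5178 0.3282 0.1167] 0.97
5 80 ((487.6512145996094, 236.62503051757812), (27.7288761138916, 19.951398849487305), 7.839687347412109)
5 73 ((481.3872985839844, 232.6334991455078), (27.96889305114746, 24.096750259399414), 13.288381576538086)
```

Emit:
{"op": "jog_arm", "data": {"moves": [[[-3.5,2.75,-0.7],0,8.76],[[-3.5,2.75,-0.7],0,8.76],[[-3.5,2.75,-0.7],0,8.76],[[-3.5,2.75,-0.7],0,8.76],[[-3.5,2.75,-0.7],0,8.76],[[-3.5,2.75,-0.7],0,8.76],[[-3.5,2.75,-0.7],0,8.76],[[-3.5,2.75,-0.7],0,8.76],[[-3.5,2.75,-0.7],0,8.76],[[-3.5,2.75,-0.7],0,8.76],[[-3.5,2.75,-0.7],0,8.76],[[-3.5,2.75,-0.7],0,8.76]]}}

```text
time_s: 2.1
tcp_pos: [0.5191, -0.1612, 0.3111]
eef_rot: [-180.0, 0.0, -158.0]
contact_force: [0.3, -0.3, -0.7]
gripper_width: 0.0877
gripper_force: 0.0
```

```bash
cat > c.py <<'E'
from h import *; import sys
p=shot('wrist'); print(p['st']['time_s'],p['st']['tcp_pos'].round(4),p['st']['eef_rot'].round(2))
cv2.imwrite(f'pics/w_{sys.argv[1]}.png',p['pixels']); print(np.array(p['hand_eye']).round(3).tolist())
for t,z in (('stone_green',.0165),('stone_rest',.012),('tester',.172),('tester_stand',.03),('stone_red',.0165),('stone_blue',.0165)):
    for r in regions_of(p,t)[:2]: 
        m=r['pixels']; ys,xs=np.nonzero(m); 
        print(t,round(r['confidence'],2),np.round(r['pixel']),m.sum(),'mean',onz(p,(xs.mean(),ys.mean()),z).round(4))
E
python3 c.py 1
```

```text
2.1 [ 0.5191 -0.1612  0.3111] [-1.7998e+02  4.0000e-02 -1.5800e+02]
[[-0.001, -0.97, -0.244, 0.066], [1.0, -0.001, 0.0, -0.001], [-0.0, -0.244, 0.97, -0.158], [0.0, 0.0, 0.0, 1.0]]
stone_green 0.84 [285. 164.] 307 mean [ 0.5146 -0.1664  0.0165]
stone_green 0.19 [195. 296.] 959 mean [ 0.7145 -0.2246  0.0165]
stone_rest 0.9 [313. 308.] 2984 mean [ 0.6927 -0.0473  0.012 ]
stone_rest 0.76 [507. 111.] 4209 mean [0.3463 0.0757 0.012 ]
tester_stand 0.63 [320. 171.] 238 mean [ 0.5011 -0.1237  0.03  ]
tester_stand 0.53 [548. 216.] 336 mean [0.4448 0.1849 0.03  ]
stone_red 0.67 [318. 172.] 239 mean [ 0.5024 -0.1221  0.0165]
stone_blue 0.57 [253. 162.] 279 mean [ 0.5281 -0.2105  0.0165]
```

```bash
python3 -c "
import cv2
a=cv2.imread('pics/w_1.png')[90:250,200:400];cv2.imwrite('pics/w1c.png',cv2.resize(a,(750,600),interpolation=2))"
```

```text
(no output)
```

View pics/w1c.png

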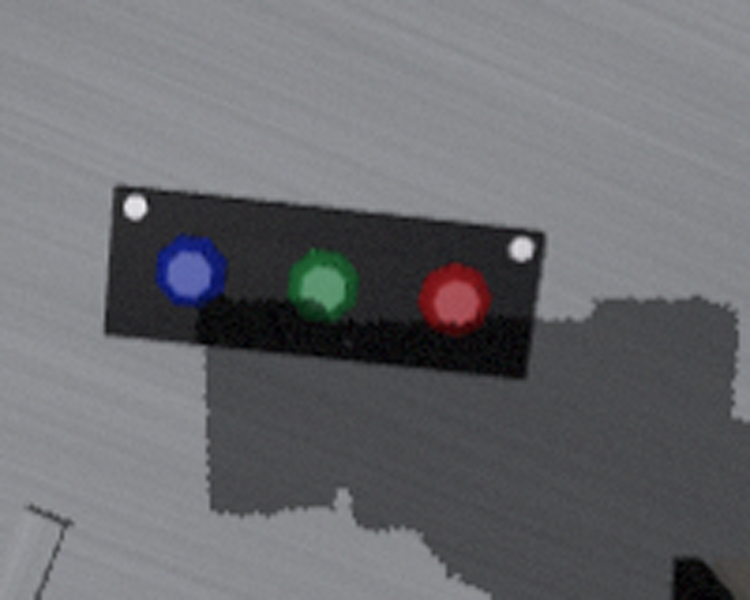

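```bash
cat >> h.py <<'E'
def greentop(p,guess):
    hsv=cv2.cvtColor(p['pixels'],cv2.COLOR_BGR2HSV).astype(int); im=p['pixels'].astype(int)
    u=proj(p,guess)[0].round().astype(int); m=np.zeros(im.shape[:2],np.uint8)
    m[(im[...,1]-np.maximum(im[...,0],im[...,2])>20)&(im[...,1]>np.percentile(im[u[1]-2:u[1]+3,u[0]-2:u[0]+3,1],50)*.87)]=1
    n,l,s,c=cv2.connectedComponentsWithStats(m); k=min(range(1,n),key=lambda i:np.hypot(*(c[i]-u))+(1e3 if s[i,4]<20 else 0))
    return c[k],s[k,2:],onz(p,c[k],.021)
E
python3 -c "
from h import *
for n in ('wrist','scene','side'):
    p=shot(n)
    try: print(n,greentop(p,[.514,-.167,.021]))
    except Exception as e: print(n,e)
"
```

```text
wrist (array([287.13953488, 167.27906977]), array([12, 11, 86], dtype=int32), array([ 0.51464496, -0.16590807,  0.021     ]))
scene (array([264.1 , 201.85]), array([ 5,  5, 20], dtype=int32), array([ 0.51951409, -0.15912161,  0.021     ]))
side (array([305.80769231, 211.34615385]), array([ 7,  6, 26], dtype=int32), array([ 0.51527248, -0.16303123,  0.021     ]))
```

Emit:
{"op": "jog_arm", "data": {"moves": [[[-1.06,3.44,0],0,8.76],[[-1.06,3.44,0],0,8.76],[[-1.06,3.44,0],0,8.76],[[-1.06,3.44,0],0,8.76],[[-1.06,3.44,0],0,8.76],[[-1.06,3.44,0],0,8.76],[[-1.06,3.44,0],0,8.76],[[-1.06,3.44,0],0,8.76],[[-1.06,3.44,0],0,8.76],[[-1.06,3.44,0],0,8.76],[[-1.06,3.44,0],0,8.76],[[0,0,0],10,8.76]]}}

```text
time_s: 4.1
tcp_pos: [0.485, 0.2334, 0.3101]
eef_rot: [-180.0, -0.0, -168.1]
contact_force: [0.2, 0.0, 0.1]
gripper_width: 0.0877
gripper_force: 0.0
```

```bash
python3 c.py 2
```

```text
4.1 [0.485  0.2334 0.3101] [-1.7999e+02 -3.0000e-02 -1.6812e+02]
[[-0.001, -0.97, -0.244, 0.066], [1.0, -0.001, -0.0, -0.001], [-0.0, -0.244, 0.97, -0.158], [0.0, 0.0, 0.0, 1.0]]
stone_rest 0.93 [ 31. 129.] 1720 mean [ 0.5034 -0.1194  0.012 ]
stone_rest 0.68 [192.  30.] 5631 mean [0.3441 0.0844 0.012 ]
tester 0.93 [290. 184.] 1284 mean [0.4753 0.2304 0.172 ]
tester 0.92 [363. 219.] 809 mean [0.493 0.302 0.172]
tester_stand 0.76 [288. 155.] 3224 mean [0.4703 0.2295 0.03  ]
tester_stand 0.32 [448. 220.] 459 mean [0.4961 0.4467 0.03  ]
stone_red 0.53 [ 22. 131.] 290 mean [ 0.5022 -0.1202  0.0165]
stone_blue 0.65 [ 19. 131.] 286 mean [ 0.5025 -0.1204  0.0165]
```

View pics/w_2.png

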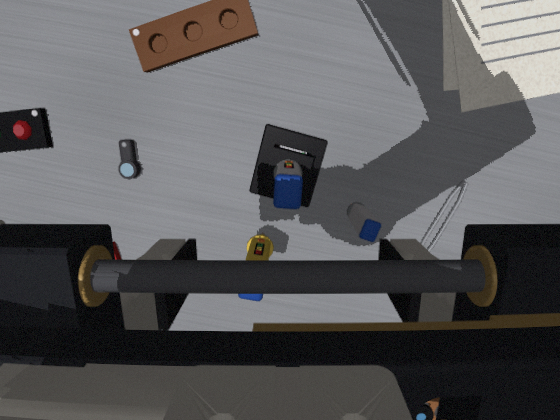

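```bash
cat > d.py <<'E'
from h import *
p=shot('wrist'); im=p['pixels']; hsv=cv2.cvtColor(im,cv2.COLOR_BGR2HSV)
print(hsv[176:212:3,288].tolist())
m=cv2.inRange(hsv,(105,140,50),(125,255,255)); n,l=cv2.connectedComponents(m); k=l[197,288]
c=cv2.cvtColor(cv2.resize(im[170:220,255:325],None,fx=10,fy=10,interpolation=cv2.INTER_NEAREST),cv2.COLOR_BGR2RGB)[...,::-1]
for y in range(178,212,3):
    xs=np.nonzero(l[y]==k)[0]; print(y,xs.min() if len(xs) else None,xs.max() if len(xs) else None, np.median(hsv[y,xs,2]) if len(xs) else '')
v=hsv[...,2]
pts=np.argwhere(l==k)[:,::-1]; w=np.array([onz(p,q,.172)[:2] for q in pts.astype(float)])*1000
print(len(pts),cv2.minAreaRect(w.astype(np.float32)),cv2.minAreaRect(pts.astype(np.float32)))
E
python3 d.py
```

```text
[[110, 189, 128], [110, 181, 124], [110, 191, 87], [109, 189, 85], [110, 191, 84], [110, 187, 83], [110, 190, 83], [111, 192, 81], [111, 193, 82], [110, 205, 81], [110, 187, 79], [115, 20, 75]]
178 277 304 137.0
181 277 304 83.5
184 277 304 84.0
187 277 303 83.0
190 277 303 84.0
193 276 303 82.0
196 276 303 82.0
199 276 302 82.0
202 276 302 81.0
205 277 302 80.0
208 292 298 66.0
211 None None 
901 ((481.1143493652344, 231.53787231445312), (29.465381622314453, 23.69123649597168), 7.869916915893555) ((289.814697265625, 191.09388732910156), (27.572608947753906, 33.41486740112305), 4.085616588592529)
```

Emit:
{"op": "jog_arm", "data": {"moves": [[[0,0,0],4,8.76],[[0.2,-0.1,1.5],0,8.76],[[0,0,2],0,8.76],[[0,0,2],0,8.76],[[0,0,2],0,8.76],[[0,0,2],0,8.76],[[0,0,2],0,8.76],[[0,0,2],0,8.76],[[0,0,2],0,8.76],[[0,0,2],0,8.76],[[0,0,1.2],0,8.76],[[0,0,0],0,8.76]]}}

```text
time_s: 6.0
tcp_pos: [0.4826, 0.23, 0.1225]
eef_rot: [-179.9, -0.1, -172.0]
contact_force: [0.3, 0.5, -0.1]
gripper_width: 0.0877
gripper_force: 0.0
```

```bash
cat > e.py <<'E'
from h import *; import sys
o=[]
for n,(x,y) in (('scene',(370,258)),('side',(215,262))):
    p=shot(n); o.append(cv2.resize(p['pixels'][y-60:y+60,x-40:x+40],(400,600),interpolation=2))
cv2.imwrite(f'pics/{sys.argv[1]}.png',np.hstack(o))
E
python3 e.py g1
```

```text
(no output)
```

View pics/g1.png

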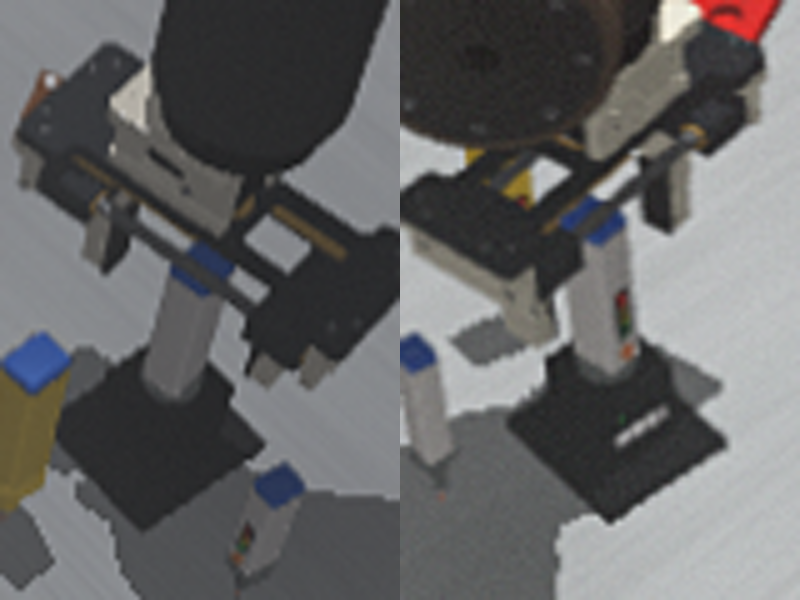

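The tester is between the open fingers, with the other testers clear of them. I'll close on it now.

Emit:
{"op": "jog_arm", "data": {"moves": [[[0,0.15,0],0,6],[[0,0,0],0,4],[[0,0,0],0,3],[[0,0,0],0,2.6],[[0,0,0],0,2.2],[[0,0,0],0,1.8],[[0,0,0],0,1.8],[[0,0,0],0,1.8]], "newtons": 25}}

```text
time_s: 7.1
tcp_pos: [0.4829, 0.232, 0.1234]
eef_rot: [-180.0, -0.0, -172.0]
contact_force: [0.8, -0.7, -1.7]
gripper_width: 0.0238
gripper_force: 25.0
```

Emit:
{"op": "jog_arm", "data": {"moves": [[[0,0,-0.3],0,1.8],[[0,0,-0.6],0,1.8],[[0,0,-1],0,1.8],[[0,0,-1],0,1.8],[[0,0,-1],0,1.8],[[0,0,-1],0,1.8],[[0,0,-1.5],0,1.8],[[0,0,-1.5],0,1.8],[[0,0,-1.5],0,1.8],[[0,0,-1.5],0,1.8],[[0,0,-1],0,1.8],[[0,0,-0.5],0,1.8]]}}

```text
time_s: 8.6
tcp_pos: [0.4831, 0.2322, 0.2483]
eef_rot: [180.0, 0.0, -172.0]
contact_force: [0.6, -0.2, 0.1]
gripper_width: 0.0237
gripper_force: 25.0
```

```bash
python3 e.py g2; python3 c.py 3 | head -3
```

```text
8.7 [0.4831 0.2322 0.2479] [ 1.7998e+02  2.0000e-02 -1.7201e+02]
[[-0.001, -0.97, -0.244, 0.066], [1.0, -0.001, -0.0, -0.001], [0.0, -0.244, 0.97, -0.158], [0.0, 0.0, 0.0, 1.0]]
stone_rest 0.84 [ 53. 306.] 2017 mean [ 0.694  -0.0476  0.012 ]
```

View pics/g2.png

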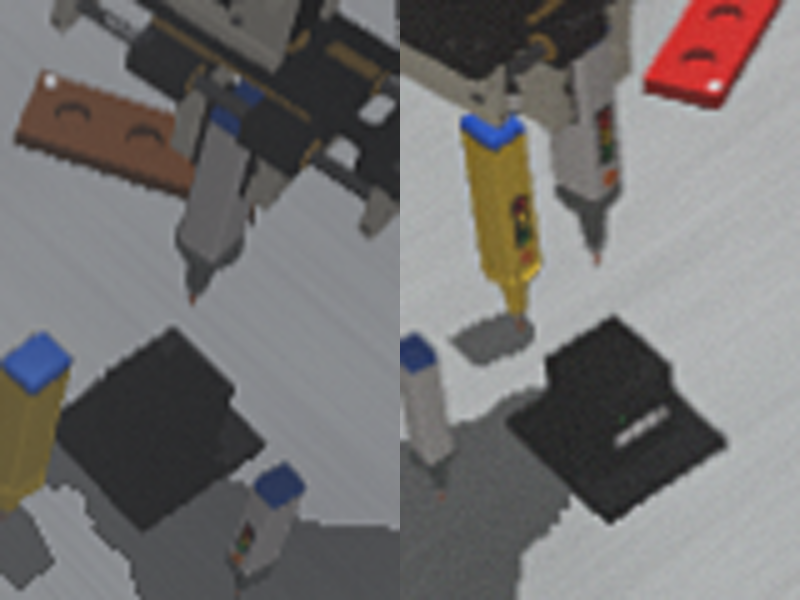

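Emit:
{"op": "jog_arm", "data": {"moves": [[[0.1,-1.8,0],0,1.8],[[0.2,-3.4,0],0,1.8],[[0.24,-4,0],0,1.8],[[0.24,-4,0],0,1.8],[[0.24,-4,0],0,1.8],[[0.24,-4,0],0,1.8],[[0.24,-4,0],0,1.8],[[0.24,-4,0],0,1.8],[[0.24,-4,0],0,1.8],[[0.2,-3.6,1],0,1.8],[[0.16,-2,1],0,1.8],[[0.1,-1,1],0,1.8]]}}

```text
time_s: 10.55
tcp_pos: [0.5136, -0.1669, 0.2171]
eef_rot: [180.0, -0.0, -172.1]
contact_force: [0.1, -0.0, -1.0]
gripper_width: 0.0238
gripper_force: 25.0
```

Emit:
{"op": "jog_arm", "data": {"moves": [[[0,0,1.5],0,1.8],[[0,0,1.5],0,1.8],[[0,0,1.5],0,1.8],[[0,0,1],0,1.8],[[0,0,0.5],0,1.8],[[0,0,0],0,1.8]]}}

```text
time_s: 11.3
tcp_pos: [0.5141, -0.1653, 0.1574]
eef_rot: [-180.0, -0.0, -172.0]
contact_force: [0.3, -0.9, 0.3]
gripper_width: 0.0238
gripper_force: 25.0
```

```bash
cat > f.py <<'E'
from h import *; import sys
o=[]
s=get_state(); print(s['time_s'],s['tcp_pos'].round(4),s['eef_rot'].round(2),s['contact_force'].round(2))
for n in ('scene','side','wrist'):
    p=shot(n); u=proj(p,[.515,-.165,.04])[0]; print(n,u.round(1))
    x,y=np.clip(u.round().astype(int),[25,35],[535,385]); print('crop origin',x-20,y-30)
    o.append(cv2.resize(p['pixels'][y-30:y+30,x-20:x+20],(260,390),interpolation=cv2.INTER_CUBIC))
    try: print(greentop(p,[.515,-.165,.021]))
    except Exception as e: print(e)
cv2.imwrite(f'pics/{sys.argv[1]}.png',np.hstack(o))
E
python3 f.py s1
```

```text
11.3 [ 0.5141 -0.1653  0.1574] [-1.8000e+02 -2.0000e-02 -1.7199e+02] [ 0.34 -0.86  0.28]
scene [264.  196.1]
crop origin 244 166
(array([551.27109974, 148.53196931]), array([ 22,  34, 391], dtype=int32), array([-0.44094971,  0.27365652,  0.021     ]))
side [306.5 206.5]
crop origin 287 176
(array([305.77777778, 211.7037037 ]), array([ 7,  6, 27], dtype=int32), array([ 0.51418816, -0.16167918,  0.021     ]))
wrist [289.2 201.8]
crop origin 269 172
(array([287.88666667, 190.38      ]), array([ 27,  16, 300], dtype=int32), array([ 0.50968191, -0.16677854,  0.021     ]))
```

View pics/s1.png

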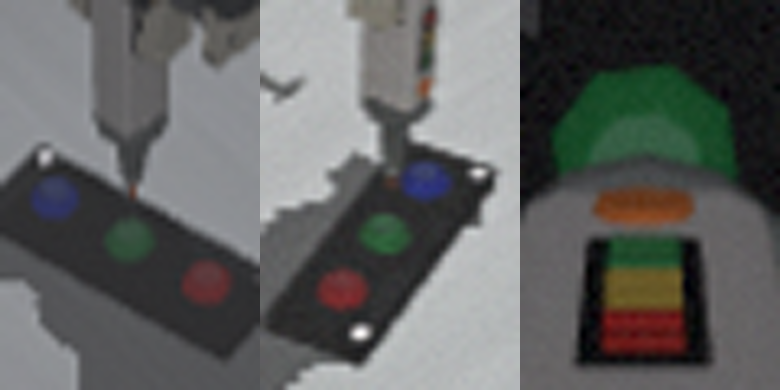

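```bash
cat > g.py <<'E'
from h import *
s=get_state(); tip=s['tcp_pos']+[0,0,-.113]; print(tip)
for n in ('scene','side'):
    p=shot(n); im=p['pixels'].astype(int)
    u=proj(p,tip)[0]; v=proj(p,[.515,-.165,.0165])[0]
    x,y=u.round().astype(int); sub=im[y-8:y+9,x-8:x+9]
    red=np.clip(sub[...,2]-np.maximum(sub[...,1],sub[...,0])-12,0,None); yy,xx=np.nonzero(red); w=red[yy,xx]
    print(n,'tip proj',u.round(2),'copper px',[(int(a+x-8),int(b+y-8),int(c)) for a,b,c in zip(xx,yy,w)])
    hs=cv2.cvtColor(p['pixels'],cv2.COLOR_BGR2HSV); m=cv2.inRange(hs,(45,90,30),(85,255,255)); k,l,st,c=cv2.connectedComponentsWithStats(m)
    i=min(range(1,k),key=lambda i:np.hypot(*(c[i]-v))); print('stone mask',c[i].round(2),st[i],'on .0165',onz(p,c[i],.0165).round(4))
    # outline model of stone silhouette centroid shift, tip->stone local jacobian
    X=np.array([.5141,-.1653,.0165]); q=proj(p,[X,X+[.001,0,0],X+[0,.001,0]]); print('proj',q[0].round(2),'J/mm',(q[1]-q[0]).round(2),(q[2]-q[0]).round(2))
E
python3 g.py
```

```text
[ 0.51449477 -0.16542078  0.04508816]
scene tip proj [264.08 194.85] copper px [(264, 195, 9), (264, 196, 4)]
stone mask [263.22 203.33] [261 202   6   3   9] on .0165 [ 0.5231 -0.159   0.0165]
proj [264.27 200.81] J/mm [-0.25  0.15] [0.19 0.19]
side tip proj [306.81 205.27] copper px [(307, 203, 2), (306, 204, 1)]
stone mask [305.43 211.93] [302 209   8   6  28] on .0165 [ 0.5176 -0.1641  0.0165]
proj [306.51 212.26] J/mm [-0.24 -0.15] [-0.21  0.15]
```

```bash
cat > k.py <<'E'
from h import *
p=shot('wrist'); s=p['st']; im=p['pixels']; tcp=s['tcp_pos']; Rm=R.from_euler('xyz',s['eef_rot'],degrees=True).as_matrix()
c=285+np.arange(8)
for col in (280,284,288,292,296): print(col,[tuple(int(v) for v in im[r,col]) for r in range(179,204,1)])
def tool(px,z): return (Rm.T@(onz(p,px,z)-tcp)*1000).round(2)
for r in (194,195,196,197): print('rim row',r,tool((288.5,r),tcp[2]-.061))
for r in (181,182,183,184): print('stone edge',r,tool((288.5,r),.013),tool((288.5,r),.015))
for col in (273.5,274,301.9,302.5): print('stone side',col,tool((col,192),.013))
E
python3 k.py
```

```text
280 [(25, 22, 24), (21, 17, 15), (22, 22, 21), (24, 24, 21), (27, 38, 21), (33, 64, 21), (38, 73, 21), (40, 74, 26), (41, 74, 25), (39, 72, 22), (42, 76, 26), (40, 75, 23), (40, 76, 26), (42, 75, 25), (43, 78, 24), (52, 83, 37), (65, 91, 48), (65, 91, 52), (60, 72, 52), (61, 59, 57), (73, 72, 70), (73, 73, 71), (83, 83, 85), (83, 88, 98), (64, 78, 99)]
284 [(20, 10, 15), (11, 4, 10), (19, 16, 15), (26, 31, 18), (31, 58, 20), (40, 74, 26), (43, 76, 28), (43, 75, 25), (39, 75, 23), (44, 81, 29), (43, 78, 25), (61, 91, 46), (67, 91, 52), (66, 94, 52), (65, 93, 52), (67, 92, 52), (68, 94, 55), (62, 72, 52), (59, 59, 57), (67, 65, 62), (74, 72, 70), (68, 70, 77), (47, 64, 95), (27, 54, 99), (25, 54, 101)]
288 [(21, 16, 17), (24, 22, 23), (25, 21, 23), (28, 52, 18), (39, 72, 24), (37, 73, 21), (41, 77, 24), (37, 74, 21), (43, 79, 29), (34, 73, 21), (54, 85, 37), (64, 92, 51), (66, 91, 51), (67, 94, 54), (69, 95, 57), (68, 95, 56), (61, 75, 48), (61, 62, 59), (70, 66, 66), (73, 71, 70), (73, 72, 70), (61, 70, 82), (34, 56, 95), (28, 53, 102), (29, 54, 104)]
292 [(24, 24, 25), (21, 22, 18), 
[... 631 characters left out ...]
 72), (86, 86, 85), (99, 98, 98), (103, 101, 102)]
rim row 194 [18.29 -0.36 60.98]
rim row 195 [17.64 -0.36 60.99]
rim row 196 [16.99 -0.35 60.99]
rim row 197 [16.33 -0.35 60.99]
stone edge 181 [ 1.1770e+01 -9.0000e-02  1.4501e+02] [ 1.2130e+01 -1.0000e-01  1.4301e+02]
stone edge 182 [ 1.0880e+01 -9.0000e-02  1.4501e+02] [ 1.1240e+01 -1.0000e-01  1.4301e+02]
stone edge 183 [ 9.9900e+00 -9.0000e-02  1.4501e+02] [ 1.0360e+01 -1.0000e-01  1.4301e+02]
stone edge 184 [ 9.1000e+00 -9.0000e-02  1.4501e+02] [ 9.4700e+00 -1.0000e-01  1.4301e+02]
stone side 273.5 [  1.94 -13.33 145.02]
stone side 274 [  1.94 -12.88 145.02]
stone side 301.9 [  1.92  11.74 145.02]
stone side 302.5 [  1.92  12.27 145.02]
```

Emit:
{"op": "jog_arm", "data": {"moves": [[[-0.12,0,0],0,1.8],[[-0.11,0,0],0,1.8],[[0,0,0.4],0,1.8],[[0,0,0.4],0,1.8],[[0,0,0.4],0,1.8],[[0,0,0.3],0,1.8],[[0,0,0.2],0,1.8],[[0,0,0],0,1.8],[[0,0,0],0,1.8]]}}

```text
time_s: 12.72
tcp_pos: [0.5165, -0.1651, 0.1407]
eef_rot: [-180.0, 0.0, -172.0]
contact_force: [-0.7, -0.7, -0.9]
gripper_width: 0.0241
gripper_force: 25.0
```

```bash
python3 f.py s2; python3 -c "
from h import *
a=[]
for i in range(6):
    capture('side'); s=get_state(); a.append(np.r_[s['tcp_pos'],s['contact_force']])
print(np.mean(a,0).round(4),np.std(a,0).round(4))"
```

```text
12.725 [ 0.5165 -0.1651  0.1407] [-1.8000e+02  1.0000e-02 -1.7201e+02] [-0.67 -0.68 -0.91]
scene [264.  196.1]
crop origin 244 166
(array([551.12437811, 148.67661692]), array([ 22,  35, 402], dtype=int32), array([-0.43981154,  0.27373353,  0.021     ]))
side [306.5 206.5]
crop origin 287 176
(array([305.66666667, 211.66666667]), array([ 6,  6, 27], dtype=int32), array([ 0.51455728, -0.16156636,  0.021     ]))
wrist [289.2 204.5]
crop origin 269 175
(array([287.65384615, 191.05944056]), array([ 29,  16, 286], dtype=int32), array([ 0.50873456, -0.16705137,  0.021     ]))
[ 0.5164 -0.1651  0.1406  0.0643  0.3593 -1.4196] [0.     0.     0.     0.6056 0.37   0.3965]
```

View pics/s2.png

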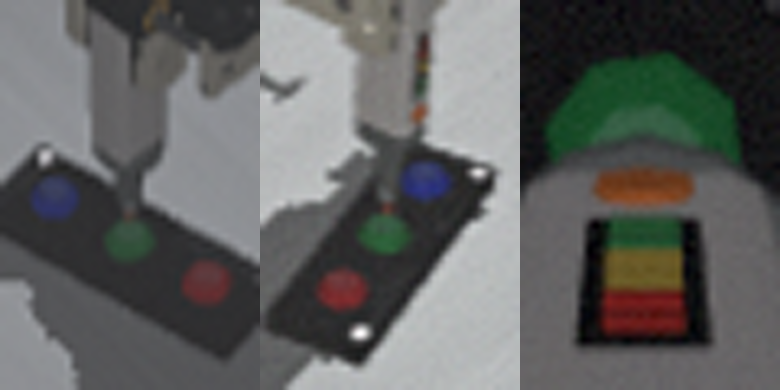

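Emit:
{"op": "jog_arm", "data": {"moves": [[[0,0,0.1],0,1.8],[[0,0,0.1],0,1.8],[[0,0,0.1],0,1.8],[[0,0,0.1],0,1.8],[[0,0,0.1],0,1.8],[[0,0,0.1],0,1.8],[[0,0,0.05],0,1.8],[[0,0,0],0,1.8],[[0,0,0],0,1.8]]}}

```text
time_s: 14.3
tcp_pos: [0.5164, -0.1651, 0.1341]
eef_rot: [-180.0, 0.0, -172.0]
contact_force: [-0.7, 0.4, -0.6]
gripper_width: 0.0241
gripper_force: 25.0
```

```bash
cat > m.py <<'E'
from h import *
a=[]
for i in range(8):
    capture('side'); s=get_state(); a.append(np.r_[s['tcp_pos'],s['contact_force']])
print(s['time_s'],s['gripper_width'],np.mean(a,0).round(4),np.std(a,0).round(4))
E
python3 m.py
```

```text
14.7 0.024024745564565256 [ 0.5164 -0.1651  0.1341  0.1153 -0.1549 -0.1437] [0.     0.     0.     0.6479 0.4556 0.3845]
```

Emit:
{"op": "jog_arm", "data": {"moves": [[[0,0,0.05],0,1.8],[[0,0,0.05],0,1.8],[[0,0,0.05],0,1.8],[[0,0,0.05],0,1.8],[[0,0,0],0,1.8]]}}

```text
time_s: 15.32
tcp_pos: [0.5165, -0.1651, 0.1321]
eef_rot: [-180.0, 0.0, -172.0]
contact_force: [-0.7, -0.1, 1.1]
gripper_width: 0.0244
gripper_force: 25.0
```

```bash
python3 m.py
```

```text
15.725 0.023846273781627562 [ 0.5165 -0.1651  0.1321 -0.017  -0.0316  1.9682] [0.     0.     0.     0.4397 0.311  0.2464]
```

Emit:
{"op": "jog_arm", "data": {"moves": [[[0,0,0.05],0,1.8],[[0,0,0.05],0,1.8],[[0,0,0.05],0,1.8],[[0,0,0.03],0,1.8],[[0,0,0],0,1.8],[[0,0,0],0,1.8]]}}

```text
time_s: 16.48
tcp_pos: [0.5164, -0.1651, 0.1303]
eef_rot: [-180.0, 0.0, -172.0]
contact_force: [-0.4, -0.1, 2.3]
gripper_width: 0.0238
gripper_force: 25.0
```

```bash
python3 m.py; python3 m.py; python3 f.py s3
```

```text
16.875 0.023959668273987083 [ 0.5165 -0.1651  0.1303 -0.3345  0.0625  2.792 ] [0.     0.     0.     0.4331 0.5177 0.317 ]
17.275 0.024250932020310936 [ 0.5164 -0.1651  0.1303 -0.2209  0.143   2.325 ] [0.     0.     0.     0.4528 0.4726 0.4989]
17.275 [ 0.5164 -0.1651  0.1303] [ 180.     -0.   -172.01] [-0.36  0.28  2.03]
scene [264.  196.1]
crop origin 244 166
(array([549.82562278, 152.6975089 ]), array([ 21,  28, 281], dtype=int32), array([-0.41651971,  0.28205815,  0.021     ]))
side [306.5 206.5]
crop origin 287 176
(array([305.75      , 212.08333333]), array([ 7,  5, 24], dtype=int32), array([ 0.51302983, -0.16025484,  0.021     ]))
wrist [289.2 208.1]
crop origin 269 178
(array([287.76190476, 210.52380952]), array([11,  4, 42], dtype=int32), array([ 0.52195632, -0.16510103,  0.021     ]))
```

View pics/s3.png

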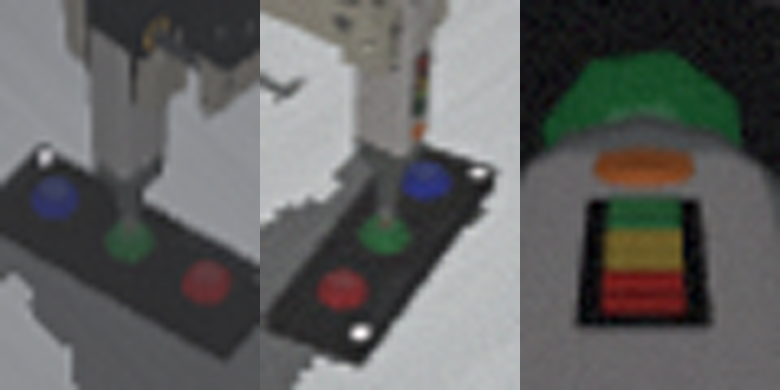

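Emit:
{"op": "jog_arm", "data": {"moves": [[[0,0,0],0,1.8],[[0,0,0],0,1.8],[[0,0,0],0,1.8],[[0,0,0],0,1.8],[[0,0,0],0,1.8],[[0,0,0],0,1.8],[[0,0,0],0,1.8],[[0,0,0],0,1.8],[[0,0,0],0,1.8],[[0,0,0],0,1.8],[[0,0,0],0,1.8],[[0,0,0],0,1.8]]}}

```text
time_s: 18.92
tcp_pos: [0.5164, -0.1651, 0.1303]
eef_rot: [-180.0, 0.0, -172.0]
contact_force: [0.4, 0.7, 2.7]
gripper_width: 0.0237
gripper_force: 25.0
```

```bash
python3 m.py; python3 -c "
from plant import close_job
print(close_job())"
```

```text
19.325 0.02341609345250563 [ 0.5164 -0.1651  0.1303  0.1255  0.19    2.5142] [0.     0.     0.     0.3388 0.3694 0.5891]
the job is handed in; nothing more can be done
None
```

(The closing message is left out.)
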